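# Hold the clean-out port's bayonet cap at half-turn

### The arm

A 6-joint arm with a two-finger parallel gripper is mounted at the origin on the work surface. World frame = base frame: x ahead of the robot, y to its left, z up, the work surface at z = 0. Lengths are in m, angles in degrees, forces in N, time in s.
With the tool pointing down it reaches from about 0.4 to 0.825 m from the base axis. Payload 7 kg.
Tool frame: the origin (TCP) lies midway between the tips of the shut fingers; the grasp point (between the pads) lies 19 mm behind it (r.grasp_offset is the distance from the TCP to the grasp point, in m); z points along the fingers, x is the direction in which the jaws open and shut, and the axes are right-handed (so a half turn about z gives the same grasp; the last joint's range is limited). The gripper opens to 88 mm and grips with 3 to 60 N. Pads are 19 mm wide; open, the fingers measure 130 mm over their backs; the gripper's body (78 mm by 193 mm) begins 47 mm behind the grasp point.
Start: joints at [-52.592, 20.546, 0.682, 0, -70.136, -16.507], TCP at [0.241, -0.631, 0.227] pointing down, gripper open.
Joint ranges: [-176.03, 176.03], [-82.01, 121.73], [-58.28, 71.71], [-173.87, 95.51], [-174.79, -0.11], [-173.66, 173.66]. Speed limits (degrees/s): [136.94, 136.94, 172.46, 180, 180, 180].

### API

Orientations are given as [roll, pitch, yaw] about the fixed x, y, z axes, in that order (R = Rz(yaw) Ry(pitch) Rx(roll)).
In Python, from plant import r gives the robot as it stands.
- The arm moves only by the tool step_arm, never from a script. Its argument "deltas" is a list of rows, each a list of 7 numbers: the turn, a rotation vector about the tool's x, y, z in rad, then the shift along the tool's x, y, z in mm, then the opening, from -1 (shut) to 1 (fully open), so that 0 is half open. In form: [[ax, ay, az, x, y, z, grip], ...]. A call has 1 to 10 rows; each row shifts and turns the pose as measured when the row begins, along the tool's axes as they then stand; what a row does not reach is not made up. A row lasts 1/10 s, in which the tool goes at most 50 mm and 8.59 degrees, less where a joint would pass 70% of its speed; a pose out of reach is approached as far as the arm can. A call with a gripper value outside its range is refused whole. The fingers move at their own pace and stop on an object; "squeeze" is the grip in N (left out, the last holds). Time passes only in rows, so rows that do not move let the fingers close. It gives the time, the measured TCP pose, the force and the opening at its end, in the units of the state.
- r.get_state(): the state, without advancing time (a new reading comes with each control period).
- r.capture(name): name is "scene" or "side" or "wrist"; returns the picture (480x640x3 uint8, red, green, blue); there is no depth.
- r.camera_info(name): a dict with "vertical_fov" (degrees; the focal length in pixels is half the picture's height over the tangent of half this angle, whatever the lens; pixels are square), "cx", "cy" (the principal point, pixels), "view" (4x4, takes a point from world to camera coordinates). Camera axes: x right, y down, z forward; pixel columns grow to the right and rows downward; lengths in m; the calibration is good to about 2 mm. The wrist camera is an equidistant fisheye: a pixel r from the principal point sees the ray r / f radians off the axis. A picture is of the moment at which its call begins: read the wrist's pose just before it. camera_info takes no time and is no camera call; for the wrist camera it gives the pose at the moment of the call.
- r.close_job(): hands the job in, once; it reports no verdict.
The state is a dict: "time_s": time; "joints": joint angles; "qd": joint speeds; "joint_torque": joint torques, N m; "tcp_pos": TCP position; "eef_rot": TCP orientation; "contact_force": force on the tool from outside, world axes, zero at the start; "moment": the same for the moment, N m; "gripper_width": finger opening in m.
Only numpy, scipy, OpenCV 4.12 (cv2) and the standard library are available. Lean on these libraries where they do the work, as an engineer would, in place of code of your own. Each camera call takes 0.05 s, during which the arm holds its last target.

### The job

Set the bayonet cap with the bar grip into the dust collector's clean-out port, bar in line with the collar's two notches, and press it down against the sprung seal until its flange rests on the rim. Keeping it down, turn it clockwise (from above) to half-turn, bar in line with the collar's two raised ribs, without letting the lock click. Finish while still holding it there by its bar, pressed home so the vacuum can bleed off; leave everything else where it lies.

Things in the scene. Friction and masses are not known exactly. Their poses are not given: they have to be found in the camera images.
- cap_grip (a point): Bayonet cap, grey plastic, about 150 g, standing on its spigot on the table. This point: middle of its bar grip, on the cap's axis, half-way up the bar, 48 mm above the cap's foot. Bar 64 mm long along x, 16 mm thick along y, 32 mm high. z is the cap's axis, up. A round flange 88 mm across, 6 mm thick, lies 16 to 22 mm below the point. The cap is the same after a half turn.
- cap_seat (a point): Centre of the underside of the cap's flange, on its axis, 22 mm below the bar's middle. The spigot below is 54 mm across, 26 mm long, its last 10 mm tapering to 42 mm. Two lugs hidden under the bar's two ends (+x and -x) reach 37 mm from the axis, 10 mm wide, 5 mm high, tops 11 mm below the flange.
- port_rim (a point): Centre of the port's mouth at the rim of its round aluminium collar (96 mm across), 95 mm above the table, on a 130 mm grey steel box; fixed. x runs through the two opposite notches, 18 mm wide, in the collar's inner lip (7 mm thick, hole 59 mm), z up. The cap enters with its bar along x, either way round. Home, the flange rests on the rim: the bar's middle is 22 mm above this point.
- port_mark: Two raised ribs outside the collar, opposite each other, 6 mm wide, standing out 13 mm, that mark half-turn. Origin: centre of the rim; x runs through both ribs, 45 degrees clockwise (from above) of the notches; z up. Half-turn is the bar along this x, either way round. The single larger dark block on the collar houses the latch; it is no mark.
- seal (a joint): Sprung rubber seal in the port, m: 0 at rest, 0.010 with the cap home. It pushes back over the last 10 mm, 1.5 N rising to 6.5 N; let go, the cap rises, 4 mm if its lugs are under the lip. From the notches the cap turns clockwise only; counter-clockwise it meets a stop within about 10 degrees.
- latch (a joint): Sprung lock latch in the collar, m: 0 at rest, about 0.0025 pushed outward by a lug as it clicks. A lug meets it after about 56 degrees of turn from the notches and it clicks soon after; the lock stop is at about 95 degrees.
- plug: Plain push-in plug with a round knob instead of a bar, otherwise as big as the cap (88 mm flange, 58 mm high); the wrong one. It stands on the table, either it or the cap nearer to the robot. Origin under its foot.
- screwdriver: Screwdriver lying on the table; leave alone.
- wrench: Wrench lying on the table; leave alone.
- tape: Tape measure, black, about 62 x 34 mm, 60 mm high; leave alone.
- glue: Glue bottle, 54 mm across, 150 mm high; leave alone.
- pushstick: Plywood push stick, 12 mm thick, some 300 mm long, lying flat; leave alone.
- clamp: Steel hose-clamp ring 70 mm across, 12 mm high; leave alone.
- offcut: White board offcut 110 x 70 x 18 mm; leave alone.
Things that resemble listed ones, but are neither listed nor needed, are in the scene too. Leave any blue, pink or turquoise look-alike of the part that bears cap_grip alone.

How it is judged (in metres and radians):
On the way, in this order (a step that is already met when the one before it is completed fails the run):
1. the cap is lifted off the table (height (world z) of cap_seat above 0.06 m), for 0.1 s.
2. the cap is pushed into the collar, its bar along the notches and its lugs below the lip (z of cap_seat in the frame of port_rim below 0.004 m and horizontal distance between cap_seat and port_rim below 0.005 m and angle between the x axis of cap_grip and the x axis of port_rim, either way round below 0.25 rad), for 0.05 s.
At the end, for the whole second after the job is handed in: The cap is in the collar, centred within 5 mm, upright within 3 degrees, flange held within 2.2 mm of the rim, bar within about 10 degrees of the ribs, latch not clicked, cap still, fingers still on the bar (over 2 N, grasp point within 30 mm of its middle) (z of cap_seat in the frame of port_rim below 0.0022 m and horizontal distance between cap_seat and port_rim below 0.005 m and angle between cap_seat's own z axis and vertical below 0.06 rad and angle between the x axis of cap_grip and the x axis of port_mark, either way round below 0.17 rad and contact force between the fingers and cap above 2 N and distance between the grasp point and cap_grip below 0.03 m and value of joint latch below 0.0012 m and angular speed of cap below 0.2 rad/s); the arm keeps its last pose, push and grip.
It fails at once if the lock latch clicks (is pushed out more than 1.2 mm) (value of joint latch above 0.0012 m).
It fails at once if another thing on the table is moved more than 30 mm (distance of any of plug, screwdriver, wrench, tape, glue, pushstick, clamp, offcut from where it was at the start of the episode above 0.03 m).
It also fails if it takes over 43 s, if anything falls off the work surface, if the arm or the gripper's body presses on something with over 40 N, if the wrist force passes 120 N, or if a joint passes its speed limit or range.

## Working session

There is one attempt and no reset: what is moved stays moved. The work goes in short steps, Python scripts to look and compute and a tool call to move; the robot and the scene stay as the last step left them, time stands still between calls to the robot, and variables do not carry over. Pictures are saved under pics/ and viewed, and the job is handed in when it is done.

Besides the shell and the picture viewer there is one more tool, called after ">>>" by a JSON object that holds its "method" and its "body", one argument or row to a line. step_arm: Moves the arm, as the interface text tells. Its arguments: {"type":"object","properties":{"deltas":{"type":"array","items":{"type":"array","items":{"type":"number"}}},"squeeze":{"type":"number"}},"required":["deltas"]}

```bash
ls; mkdir -p pics; python3 - <<'E'
from plant import r
import cv2,numpy as np
for n in ["scene","side","wrist"]:
    ci=r.camera_info(n); print(n,ci["vertical_fov"],ci["cx"],ci["cy"],np.round(np.array(ci["view"]),4).tolist())
    cv2.imwrite(f"pics/{n}0.png",r.capture(n)[:,:,::-1])
print(r.get_state(), r.grasp_offset)
E
```

```text
pics
scene 48.70599051727485 311.6217474886143 236.61997202241994 [[-0.8962, 0.4434, 0.0165, 0.4922], [0.3316, 0.694, -0.639, -0.1616], [-0.2948, -0.5672, -0.769, 1.6866], [0.0, 0.0, 0.0, 1.0]]
side 48.817766097124135 330.2022964357824 243.13956164733713 [[-0.9806, -0.1956, 0.0119, 0.5442], [-0.1232, 0.5682, -0.8136, 0.1409], [0.1523, -0.7993, -0.5813, 1.2877], [0.0, 0.0, 0.0, 1.0]]
wrist 65.70646984690485 320.18643857802255 236.68497714026884 [[-0.3575, 0.9339, 0.0008, 0.6746], [0.9047, 0.3461, 0.2486, -0.0307], [0.2318, 0.0896, -0.9686, 0.3898], [0.0, 0.0, 0.0, 1.0]]
{'time_s': 0.15, 'joints': array([-5.25896646e+01,  2.05831050e+01,  6.45947476e-01, -1.25744383e-02,
       -7.01356096e+01, -1.65078616e+01]), 'qd': array([ 0.04590316, -0.11986255,  0.14182939,  0.13828575, -0.0723686 ,
        0.01455496]), 'joint_torque': array([-4.28408512e-04, -5.83274961e+01,  2.93290919e+01,  7.00117037e+00,
        8.80072941e-03, -1.24887042e-04]), 'tcp_pos': array([ 0.24067135, -0.63024918,  0.22583292]), 'eef_rot': array([-1.79990657e+02, -7.31269720e-02,  1.10898188e+02]), 'contact_force': array([-0.41806488,  0.22622379, -0.16193521]), 'moment': array([-0.01113259, -0.0110684 , -0.0226346 ]), 'gripper_width': 0.08757325062310352} 0.0188
```

View pics/scene0.png

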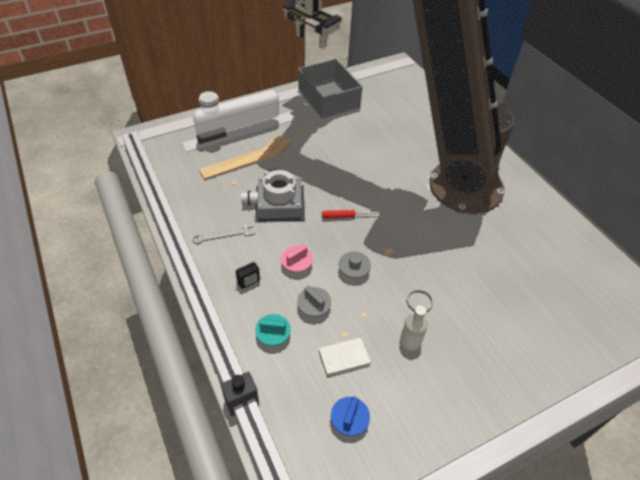

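View pics/side0.png

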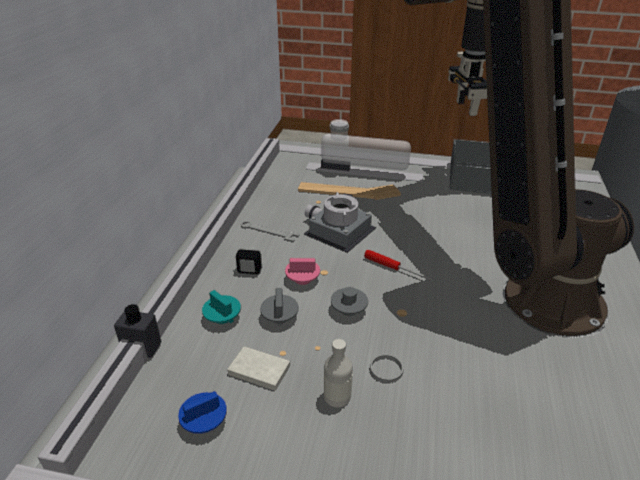

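View pics/wrist0.png

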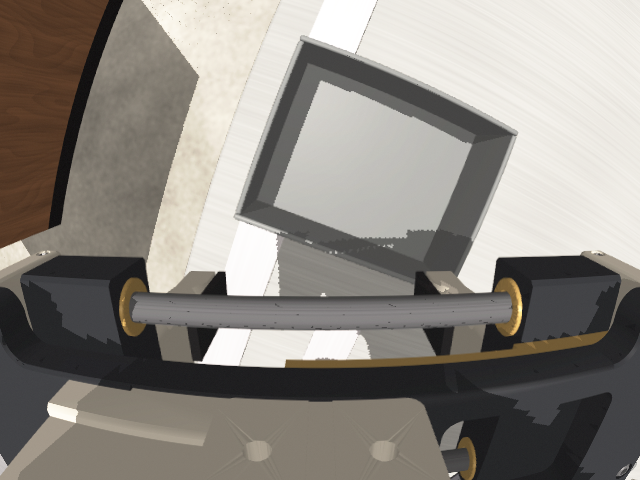

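The scene image shows these candidates:
- grey cap with bar at (314,302)
- grey plug with round knob at (355,265)
- pink at (297,260), turquoise at (273,330) and blue at (350,418), all look-alikes

I choose the grey one with the bar at (314,302). In the side view it is at (279,308). I'll check it in close crops.

```bash
python3 - <<'E'
import cv2,numpy as np
def crop(n,x0,y0,w,h,s):
    im=cv2.imread(f"pics/{n}0.png")[y0:y0+h,x0:x0+w]
    return cv2.resize(im,None,fx=s,fy=s,interpolation=cv2.INTER_CUBIC)
a=crop("scene",285,275,60,50,6);b=crop("side",250,280,60,50,6)
cv2.imwrite("pics/capcrop.png",np.hstack([a,b]))
a=crop("scene",235,160,80,65,5);b=crop("side",300,185,80,65,5)
cv2.imwrite("pics/portcrop.png",np.hstack([a,b]))
E
```

```text
(no output)
```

View pics/capcrop.png

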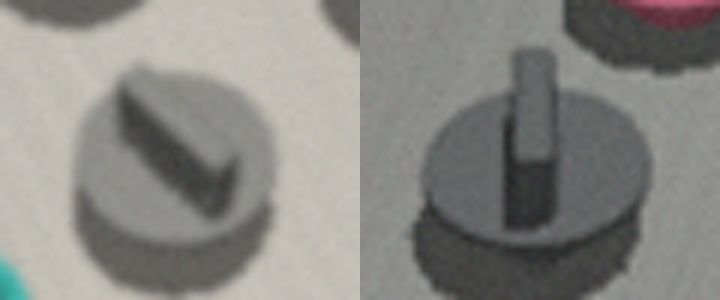

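View pics/portcrop.png

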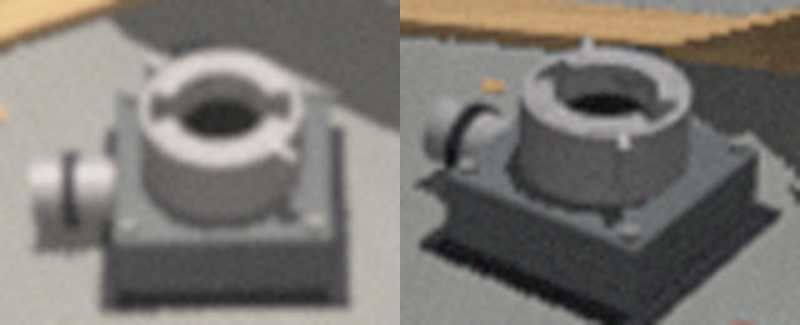

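The close crop confirms it: a grey flange with a straight bar and no knob. Port rim centre is at about (279,182) in scene and (341,204) in side. The notches lie left and right in scene, and the ribs at lower right and upper left.

```bash
cat > h.py <<'E'
from plant import r
import numpy as np, cv2
def ray(n,u,v,ci=None):
    ci=ci or r.camera_info(n); V=np.array(ci["view"]);R=V[:3,:3];c=-R.T@V[:3,3]
    f=240/np.tan(np.radians(ci["vertical_fov"])/2)
    x,y=u-ci["cx"],v-ci["cy"]
    if n=="wrist":
        rr=np.hypot(x,y);t=rr/f;d=np.array([x/rr*np.sin(t),y/rr*np.sin(t),np.cos(t)]) if rr>0 else np.array([0,0,1.])
    else: d=np.array([x/f,y/f,1])
    return c,R.T@d
def onz(n,u,v,z,ci=None):
    c,d=ray(n,u,v,ci); return c+d*(z-c[2])/d[2]
def proj(n,P,ci=None):
    ci=ci or r.camera_info(n);V=np.array(ci["view"]);p=V[:3,:3]@np.asarray(P)+V[:3,3]
    f=240/np.tan(np.radians(ci["vertical_fov"])/2)
    if n=="wrist":
        t=np.arctan2(np.hypot(p[0],p[1]),p[2]);k=f*t/np.hypot(p[0],p[1])
    else:k=f/p[2]
    return np.array([ci["cx"]+k*p[0],ci["cy"]+k*p[1]])
E
python3 - <<'E'
from h import *
S=lambda x,y:(285+x/6-.5,275+y/6-.5); D=lambda x,y:(250+(x-360)/6-.5,280+y/6-.5)
print("flange",onz("scene",*S(176,156),.032),onz("side",*D(537,166),.032))
a=[onz("scene",*S(*p),.064) for p in [(129,76),(229,163)]];b=[onz("side",*D(*p),.064) for p in [(534,48),(534,159)]]
for q in(a,b): d=q[1]-q[0];print("bar",(q[0]+q[1])/2,np.linalg.norm(d),np.degrees(np.arctan2(d[1],d[0])))
S=lambda x,y:(235+x/5-.5,160+y/5-.5); D=lambda x,y:(300+(x-400)/5-.5,185+y/5-.5)
print("rim",onz("scene",*S(221,108),.095),onz("side",*D(607,93.5),.095))
for n,F,ps in [("scene",S,[(160,107),(283,105)]),("side",D,[(545,72),(667,100)]),("scene",S,[(150,70),(287,152)]),("side",D,[(588,45),(625,140)])]:
    q=[onz(n,*F(*p),.095) for p in ps];d=q[1]-q[0];print(n,(q[0]+q[1])/2,np.linalg.norm(d),np.degrees(np.arctan2(d[1],d[0])))
E
```

```text
flange [0.63923469 0.19360021 0.032     ] [0.63621539 0.19384139 0.032     ]
bar [0.63988774 0.195847   0.064     ] 0.06015486471139762 107.84129061645315
bar [0.6359922  0.19356343 0.064     ] 0.06297875686107181 105.82481437442875
rim [ 0.56706909 -0.18463096  0.095     ] [ 0.56268978 -0.18475814  0.095     ]
scene [ 0.56609597 -0.18601559  0.095     ] 0.07190681371382919 155.97720955976294
side [ 0.56495582 -0.19260308  0.095     ] 0.07336733991107322 168.17702097225117
scene [ 0.5697047  -0.18362402  0.095     ] 0.10631563575076583 114.75589170489684
side [ 0.56368836 -0.18708448  0.095     ] 0.10287442905365038 111.86242087518505
```

```bash
cat >> h.py <<'E'
from scipy.spatial.transform import Rotation as Ro
def plan(target,yaw,n,frac=1.0,show=10):
    s=r.get_state();p=np.array(s["tcp_pos"]);R=Ro.from_euler("xyz",s["eef_rot"],degrees=True)
    T=Ro.from_euler("xyz",[180,0,yaw],degrees=True)
    rv=(R.inv()*T).as_rotvec();d=(np.array(target)-p)*1000
    print("t",s["time_s"],"pos",np.round(p,4),"rot",np.round(s["eef_rot"],2),"F",np.round(s["contact_force"],1),"w",round(s["gripper_width"],4),"left mm",np.round(d,1),"yawleft",np.round(np.degrees(rv),1), "j",np.round(s["joints"],1))
    rows=[]
    for i in range(min(n,show)):
        Ri=R*Ro.from_rotvec(rv*i/n)
        rows.append([round(x,3) for x in rv/n]+[round(x,1) for x in Ri.inv().apply(d/n)])
    for q in rows: print([float(x) for x in q])
E
python3 -c "
from h import *
plan([.62,.17,.26],-163,20)"
```

```text
t 0.15 pos [ 0.2407 -0.6302  0.2258] rot [-1.7999e+02 -7.0000e-02  1.1090e+02] F [-0.4  0.2 -0.2] w 0.0876 left mm [379.3 800.2  34.2] yawleft [  0.   -0.1 -86.1] j [-52.6  20.6   0.6  -0.  -70.1 -16.5]
[0.0, -0.0, -0.075, 30.6, 32.0, -1.7]
[0.0, -0.0, -0.075, 28.1, 34.2, -1.7]
[0.0, -0.0, -0.075, 25.5, 36.2, -1.7]
[0.0, -0.0, -0.075, 22.7, 38.0, -1.7]
[0.0, -0.0, -0.075, 19.8, 39.6, -1.7]
[0.0, -0.0, -0.075, 16.7, 41.0, -1.7]
[0.0, -0.0, -0.075, 13.6, 42.1, -1.7]
[0.0, -0.0, -0.075, 10.4, 43.0, -1.7]
[0.0, -0.0, -0.075, 7.2, 43.7, -1.7]
[0.0, -0.0, -0.075, 3.9, 44.1, -1.7]
```

>>> {"method": "step_arm", "body": {
  "deltas": [
    [0, 0, -0.075, 30, 32, -3, 1],
    [0, 0, -0.075, 28, 34, -3, 1],
    [0, 0, -0.075, 25, 36, -3, 1],
    [0, 0, -0.075, 23, 38, -3, 1],
    [0, 0, -0.075, 20, 40, -3, 1],
    [0, 0, -0.075, 17, 41, -2, 1],
    [0, 0, -0.075, 14, 42, -2, 1],
    [0, 0, -0.075, 10, 43, -2, 1],
    [0, 0, -0.075, 7, 44, -2, 1],
    [0, 0, -0.075, 4, 44, -2, 1]
  ]
}}

```text
time_s: 1.15
tcp_pos: [0.4287, -0.2176, 0.2478]
eef_rot: [179.8, -0.4, 155.0]
contact_force: [1.1, 0.3, 0.1]
gripper_width: 0.0877
```

```bash
python3 -c "
from h import *
plan([.62,.17,.26],-163,11)"
```

```text
t 1.15 pos [ 0.4287 -0.2176  0.2478] rot [179.8   -0.4  155.02] F [1.1 0.3 0.1] w 0.0877 left mm [191.3 387.6  12.2] yawleft [  0.3  -0.3 -42. ] j [ -3.7   1.4 -20.6  -0.4 -68.4 -21.2]
[0.001, -0.0, -0.067, -0.9, 39.3, -1.0]
[0.001, -0.0, -0.067, -3.5, 39.1, -1.0]
[0.001, -0.0, -0.067, -6.1, 38.8, -1.0]
[0.001, -0.0, -0.067, -8.7, 38.3, -1.0]
[0.001, -0.0, -0.067, -11.2, 37.7, -1.1]
[0.001, -0.0, -0.067, -13.7, 36.8, -1.1]
[0.001, -0.0, -0.067, -16.1, 35.9, -1.1]
[0.001, -0.0, -0.067, -18.4, 34.7, -1.1]
[0.001, -0.0, -0.067, -20.7, 33.4, -1.1]
[0.001, -0.0, -0.067, -22.9, 31.9, -1.1]
```

>>> {"method": "step_arm", "body": {
  "deltas": [
    [0, 0, -0.067, -1, 39, -1, 1],
    [0, 0, -0.067, -3.5, 39, -1, 1],
    [0, 0, -0.067, -6, 39, -1, 1],
    [0, 0, -0.067, -9, 38, -1, 1],
    [0, 0, -0.067, -11, 38, -1, 1],
    [0, 0, -0.067, -14, 37, -1, 1],
    [0, 0, -0.067, -16, 36, -1, 1],
    [0, 0, -0.067, -18, 35, -1, 1],
    [0, 0, -0.067, -21, 33, -1, 1],
    [0, 0, -0.06, -20, 28, -1, 1]
  ]
}}

```text
time_s: 2.15
tcp_pos: [0.5978, 0.1509, 0.2603]
eef_rot: [179.6, -0.1, -165.1]
contact_force: [0.4, -0.7, -0.5]
gripper_width: 0.0875
```

>>> {"method": "step_arm", "body": {
  "deltas": [
    [0, 0, -0.05, -12, 18, 0, 1],
    [0, 0, 0, 0, 0, 0, 1],
    [0, 0, 0, 0, 0, 0, 1]
  ]
}}

```text
time_s: 2.45
tcp_pos: [0.6054, 0.1759, 0.2581]
eef_rot: [179.6, -0.3, -161.8]
contact_force: [-0.0, -0.5, 0.3]
gripper_width: 0.0874
```

```bash
python3 -c "
from h import *
plan([.638,.194,.20],-163,5)
import json
ci=r.camera_info('wrist');np.save('pics/w1.npy',np.array(ci['view']))
cv2.imwrite('pics/w1.png',r.capture('wrist')[:,:,::-1])
print(proj('wrist',[.638,.194,.032],ci),proj('wrist',[.638,.194,.064],ci))
"
```

```text
t 2.45 pos [0.6054 0.1759 0.2581] rot [ 179.59   -0.26 -161.82] F [-0.  -0.5  0.3] w 0.0874 left mm [ 32.6  18.1 -58.1] yawleft [ 0.4 -0.3  1.2] j [ 33.6  15.6  -2.1  -0.5 -72.5 -15.3]
[0.001, -0.001, 0.004, -7.4, 1.3, 11.6]
[0.001, -0.001, 0.004, -7.4, 1.4, 11.6]
[0.001, -0.001, 0.004, -7.3, 1.4, 11.6]
[0.001, -0.001, 0.004, -7.3, 1.5, 11.6]
[0.001, -0.001, 0.004, -7.3, 1.5, 11.6]
[284.5262953  212.41517879] [281.59798011 218.71116877]
```

View pics/w1.png

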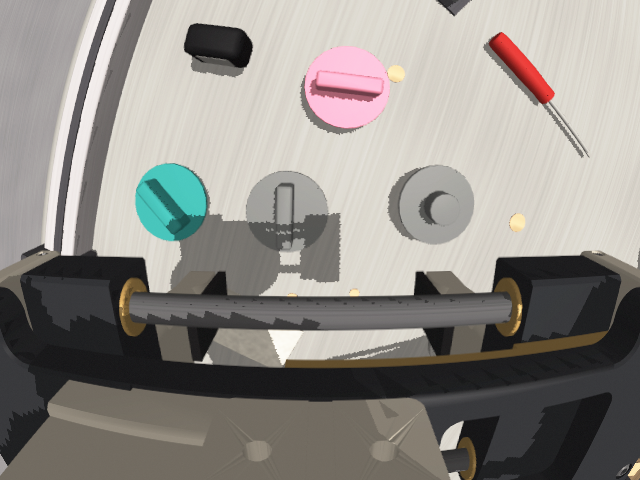

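The wrist view shows the grey cap at about (286,211), its bar near vertical in the image. The plug is at (437,204). I'll enlarge it for an exact reading.

```bash
python3 -c "
import cv2
im=cv2.imread('pics/w1.png')[160:265,235:340]
cv2.imwrite('pics/w1c.png',cv2.resize(im,None,fx=5.7,fy=5.7,interpolation=cv2.INTER_CUBIC))"
```

```text
(no output)
```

View pics/w1c.png

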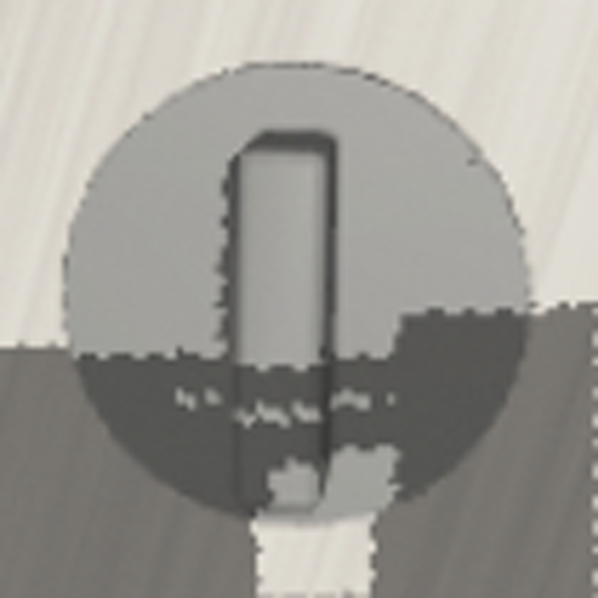

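```bash
python3 - <<'E'
from h import *
ci=r.camera_info('wrist');ci['view']=np.load('pics/w1.npy')
F=lambda x,y:(235+x/5.7-.5,160+y/5.7-.5)
print(onz('wrist',*F(296.5,292),.032,ci))
a,b=onz('wrist',*F(281.5,150),.064,ci),onz('wrist',*F(279,510),.064,ci);d=b-a
print((a+b)/2,np.linalg.norm(d),np.degrees(np.arctan2(d[1],d[0])))
E
```

```text
[0.63652393 0.19161488 0.032     ]
[0.63637899 0.19268913 0.064     ] 0.06287283888733139 106.59183278237535
```

```bash
python3 - <<'E'
from h import *
print("glue",onz('scene',412,345,0.0),onz('side',338,400,0))
plan([.6365,.1925,.10],-163.4,7)
E
```

```text
glue [0.46728161 0.39905031 0.        ] [ 4.60364580e-01  3.95568161e-01 -1.11022302e-16]
t 2.5 pos [0.6053 0.1757 0.2581] rot [ 179.58   -0.26 -161.84] F [ 0.4  0.3 -0.8] w 0.0876 left mm [  31.2   16.8 -158.1] yawleft [ 0.4 -0.3  1.6] j [ 33.6  15.5  -2.1  -0.5 -72.5 -15.3]
[0.001, -0.001, 0.004, -5.1, 0.7, 22.6]
[0.001, -0.001, 0.004, -5.1, 0.8, 22.6]
[0.001, -0.001, 0.004, -5.0, 0.8, 22.6]
[0.001, -0.001, 0.004, -5.0, 0.9, 22.6]
[0.001, -0.001, 0.004, -5.0, 0.9, 22.6]
[0.001, -0.001, 0.004, -5.0, 0.9, 22.6]
[0.001, -0.001, 0.004, -5.0, 1.0, 22.6]
```

>>> {"method": "step_arm", "body": {
  "deltas": [
    [0.001, -0.001, 0.004, -6, 1, 20, 0],
    [0.001, -0.001, 0.004, -6, 1, 23, 0],
    [0.001, -0.001, 0.004, -6, 1, 23, 0],
    [0.001, -0.001, 0.004, -6, 1, 23, 0],
    [0.001, -0.001, 0.004, -5, 1, 23, 0],
    [0.001, -0.001, 0.004, -4, 1, 23, 0],
    [0.001, -0.001, 0.004, -3, 1, 18, 0],
    [0, 0, 0, 0, 0, 0, 0]
  ]
}}

```text
time_s: 3.3
tcp_pos: [0.6372, 0.1844, 0.1049]
eef_rot: [179.9, 0.5, -164.3]
contact_force: [-0.8, 0.1, -0.7]
gripper_width: 0.0439
```

```bash
python3 -c "
from h import *
plan([.6365,.1925,.036],-163.4,5)"
```

```text
t 3.3 pos [0.6372 0.1844 0.1049] rot [ 179.92    0.47 -164.28] F [-0.8  0.1 -0.7] w 0.0439 left mm [ -0.7   8.1 -68.9] yawleft [ 0.1  0.5 -0.9] j [ 33.   24.6 -10.    0.1 -54.9 -17.3]
[0.0, 0.002, -0.003, -0.2, 1.6, 13.8]
[0.0, 0.002, -0.003, -0.2, 1.6, 13.8]
[0.0, 0.002, -0.003, -0.2, 1.6, 13.8]
[0.0, 0.002, -0.003, -0.3, 1.6, 13.8]
[0.0, 0.002, -0.003, -0.3, 1.6, 13.8]
```

>>> {"method": "step_arm", "body": {
  "deltas": [
    [0, 0.003, -0.004, 0, 3, 10, 0],
    [0, 0.003, -0.004, 0, 3, 12, 0],
    [0, 0.002, -0.004, 0, 3, 12, 0],
    [0, 0.002, -0.003, 0, 2, 12, 0],
    [0, 0, 0, 0, 1, 10, 0],
    [0, 0, 0, 0, 0, 0, 0]
  ]
}}

```text
time_s: 3.9
tcp_pos: [0.6345, 0.1958, 0.0481]
eef_rot: [179.9, 0.1, -163.4]
contact_force: [-0.7, -0.1, -0.7]
gripper_width: 0.0437
```

```bash
python3 -c "
from h import *
plan([.6365,.1925,.036],-163.4,3)"
```

```text
t 3.9 pos [0.6345 0.1958 0.0481] rot [ 1.7988e+02  7.0000e-02 -1.6343e+02] F [-0.7 -0.1 -0.7] w 0.0437 left mm [  2.   -3.3 -12.1] yawleft [ 0.1  0.1 -0. ] j [ 33.9  28.2 -12.5  -0.1 -49.1 -17.2]
[0.001, 0.0, -0.0, -0.3, -1.3, 4.0]
[0.001, 0.0, -0.0, -0.3, -1.3, 4.0]
[0.001, 0.0, -0.0, -0.3, -1.3, 4.0]
```

>>> {"method": "step_arm", "body": {
  "deltas": [
    [0.001, 0, 0, 0, -2, 4, 0],
    [0, 0, 0, 0, -1, 4, 0],
    [0, 0, 0, 0, -1, 4, 0],
    [0, 0, 0, 0, 0, 0, 0]
  ]
}}

```text
time_s: 4.3
tcp_pos: [0.6362, 0.1919, 0.0355]
eef_rot: [179.9, 0.1, -163.4]
contact_force: [-0.4, -0.3, 0.0]
gripper_width: 0.0439
```

```bash
python3 -c "
from h import *
plan([.6365,.1925,.036],-163.4,1)
ci=r.camera_info('wrist');np.save('pics/w2.npy',np.array(ci['view']))
cv2.imwrite('pics/w2.png',r.capture('wrist')[:,:,::-1])
"
```

```text
t 4.3 pos [0.6362 0.1919 0.0355] rot [ 1.7994e+02  1.2000e-01 -1.6340e+02] F [-0.4 -0.3  0. ] w 0.0439 left mm [0.3 0.6 0.5] yawleft [ 0.1  0.1 -0. ] j [ 33.6  29.  -13.1  -0.  -47.7 -16.9]
[0.001, 0.002, -0.0, -0.4, 0.5, -0.5]
```

View pics/w2.png

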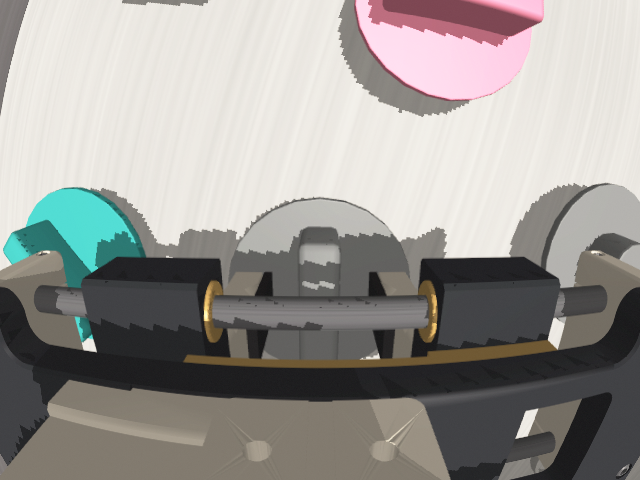

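The bar (320,260) sits centred between the fingers (240 and 400), so I can close. With the spring at 6.5 N and turning torque to hold, I'll use a 40 N grip.

>>> {"method": "step_arm", "body": {
  "deltas": [
    [0, 0, 0, 0, 0, 0, -1],
    [0, 0, 0, 0, 0, 0, -1],
    [0, 0, 0, 0, 0, 0, -1],
    [0, 0, 0, 0, 0, 0, -1],
    [0, 0, 0, 0, 0, 0, -1]
  ],
  "squeeze": 40
}}

```text
time_s: 4.85
tcp_pos: [0.6371, 0.1923, 0.037]
eef_rot: [179.9, 0.2, -163.4]
contact_force: [0.4, -0.2, -0.6]
gripper_width: 0.0155
```

```bash
python3 -c "
from h import *
plan([.6365,.1925,.2],-163.4,5)
"
```

```text
t 4.85 pos [0.6371 0.1923 0.037 ] rot [ 179.92    0.25 -163.4 ] F [ 0.4 -0.2 -0.6] w 0.0155 left mm [ -0.6   0.2 163. ] yawleft [0.1 0.2 0. ] j [ 33.5  28.9 -13.1  -0.  -47.7 -16.9]
[0.0, 0.001, 0.0, -0.0, 0.1, -32.6]
[0.0, 0.001, 0.0, -0.0, 0.1, -32.6]
[0.0, 0.001, 0.0, 0.0, 0.1, -32.6]
[0.0, 0.001, 0.0, 0.0, 0.1, -32.6]
[0.0, 0.001, 0.0, 0.1, 0.1, -32.6]
```

>>> {"method": "step_arm", "body": {
  "deltas": [
    [0, 0, 0, 0, 0, -15, -1],
    [0, 0, 0, 0, 0, -30, -1],
    [0, 0, 0, 0, 0, -35, -1],
    [0, 0, 0, 0, 0, -35, -1],
    [0, 0, 0, 0, 0, -35, -1],
    [0, 0, 0, 0, 0, -10, -1]
  ]
}}

```text
time_s: 5.45
tcp_pos: [0.6345, 0.1906, 0.2044]
eef_rot: [-180.0, -0.1, -163.4]
contact_force: [0.0, 0.2, -1.2]
gripper_width: 0.0159
```

```bash
python3 -c "
from h import *
V=np.array(r.camera_info('wrist')['view']);R=V[:3,:3];c=-R.T@V[:3,3]
s=r.get_state();T=Ro.from_euler('xyz',s['eef_rot'],degrees=True)
print('cam in tool',T.inv().apply(c-s['tcp_pos']),'axis',T.inv().apply(R[2]),'right',T.inv().apply(R[0]))
plan([.50,-.165,.215],-112,14)
"
```

```text
cam in tool [ 3.26981874e-05 -6.66572415e-02 -1.58919840e-01] axis [-7.64543593e-05  2.47881145e-01  9.68790448e-01] right [ 9.99999549e-01 -8.98405309e-04  3.08789235e-04]
t 5.45 pos [0.6345 0.1906 0.2044] rot [-1.7998e+02 -8.0000e-02 -1.6342e+02] F [ 0.   0.2 -1.2] w 0.0159 left mm [-134.5 -355.6   10.6] yawleft [  0.   -0.1 -51.4] j [ 33.5  20.2  -2.8  -0.  -67.1 -17. ]
[0.0, -0.0, -0.064, 16.5, -21.6, -0.7]
[0.0, -0.0, -0.064, 17.8, -20.5, -0.7]
[0.0, -0.0, -0.064, 19.1, -19.3, -0.7]
[0.0, -0.0, -0.064, 20.3, -18.1, -0.7]
[0.0, -0.0, -0.064, 21.4, -16.7, -0.7]
[0.0, -0.0, -0.064, 22.4, -15.3, -0.7]
[0.0, -0.0, -0.064, 23.4, -13.8, -0.7]
[0.0, -0.0, -0.064, 24.2, -12.3, -0.7]
[0.0, -0.0, -0.064, 24.9, -10.7, -0.7]
[0.0, -0.0, -0.064, 25.6, -9.1, -0.7]
```

>>> {"method": "step_arm", "body": {
  "deltas": [
    [0, 0, -0.064, 16, -21, -1, -1],
    [0, 0, -0.064, 18, -20, -1, -1],
    [0, 0, -0.064, 19, -20, -1, -1],
    [0, 0, -0.064, 21, -18, -1, -1],
    [0, 0, -0.064, 22, -17, -1, -1],
    [0, 0, -0.064, 23, -16, -1, -1],
    [0, 0, -0.064, 24, -14, -1, -1],
    [0, 0, -0.064, 25, -12, -1, -1],
    [0, 0, -0.064, 26, -10, -1, -1],
    [0, 0, -0.064, 26, -9, -1, -1]
  ]
}}

```text
time_s: 6.45
tcp_pos: [0.5318, -0.073, 0.2204]
eef_rot: [180.0, 0.2, -125.1]
contact_force: [0.7, 0.1, -2.0]
gripper_width: 0.0159
```

```bash
python3 -c "
from h import *
plan([.486,-.153,.215],-112,6)
"
```

```text
t 6.45 pos [ 0.5318 -0.073   0.2204] rot [ 180.      0.25 -125.07] F [ 0.7  0.1 -2. ] w 0.0159 left mm [-45.8 -80.   -5.4] yawleft [ -0.    0.2 -13.1] j [ 13.    7.7 -17.3  -0.2 -64.8  42. ]
[-0.0, 0.001, -0.038, 15.3, -1.4, 0.8]
[-0.0, 0.001, -0.038, 15.3, -0.8, 0.8]
[-0.0, 0.001, -0.038, 15.4, -0.3, 0.9]
[-0.0, 0.001, -0.038, 15.4, 0.3, 0.9]
[-0.0, 0.001, -0.038, 15.3, 0.9, 0.9]
[-0.0, 0.001, -0.038, 15.3, 1.5, 0.9]
```

>>> {"method": "step_arm", "body": {
  "deltas": [
    [0, 0, -0.038, 16, -1, 1, -1],
    [0, 0, -0.038, 16, -1, 1, -1],
    [0, 0, -0.038, 16, 0, 1, -1],
    [0, 0, -0.038, 16, 0, 1, -1],
    [0, 0, -0.038, 15, 1, 1, -1],
    [0, 0, -0.038, 10, 2, 0, -1],
    [0, 0, 0, 0, 0, 0, -1],
    [0, 0, 0, 0, 0, 0, -1]
  ]
}}

```text
time_s: 7.25
tcp_pos: [0.4795, -0.1558, 0.2175]
eef_rot: [-180.0, 0.3, -111.7]
contact_force: [-0.2, -0.1, -1.2]
gripper_width: 0.0157
```

```bash
python3 -c "
from h import *
plan([.486,-.153,.215],-112,1)
ci=r.camera_info('wrist');np.save('pics/w3.npy',np.array(ci['view']))
cv2.imwrite('pics/w3.png',r.capture('wrist')[:,:,::-1])
print(proj('wrist',[.565,-.1847,.095],ci))
"
```

```text
t 7.25 pos [ 0.4795 -0.1558  0.2175] rot [-179.99    0.32 -111.66] F [-0.2 -0.1 -1.2] w 0.0157 left mm [ 6.5  2.8 -2.5] yawleft [-0.   0.3  0.3] j [  4.1   4.7 -21.1  -0.3 -64.   64.3]
[-0.0, 0.006, 0.006, -4.9, -5.0, 2.5]
[314.5844802  112.64903058]
```

View pics/w3.png

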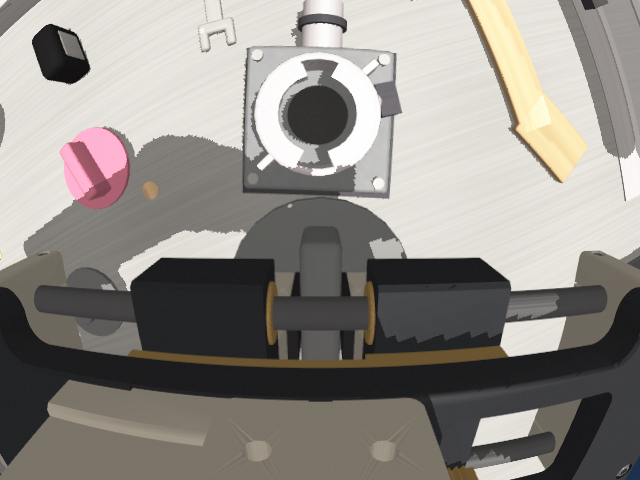

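The port is in clear view: rim about (318,113), notches at top (321,70) and bottom (317,158), ribs at (375,68) and (264,162), dark latch block at (390,98). The held cap is upright in the jaws.

```bash
python3 -c "
import cv2
im=cv2.imread('pics/w3.png')[40:190,240:410]
cv2.imwrite('pics/w3c.png',cv2.resize(im,None,fx=4,fy=4,interpolation=cv2.INTER_CUBIC))
im=cv2.imread('pics/w3.png')[190:300,225:420]
cv2.imwrite('pics/w3d.png',cv2.resize(im,None,fx=4,fy=4,interpolation=cv2.INTER_CUBIC))"
```

```text
(no output)
```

View pics/w3c.png

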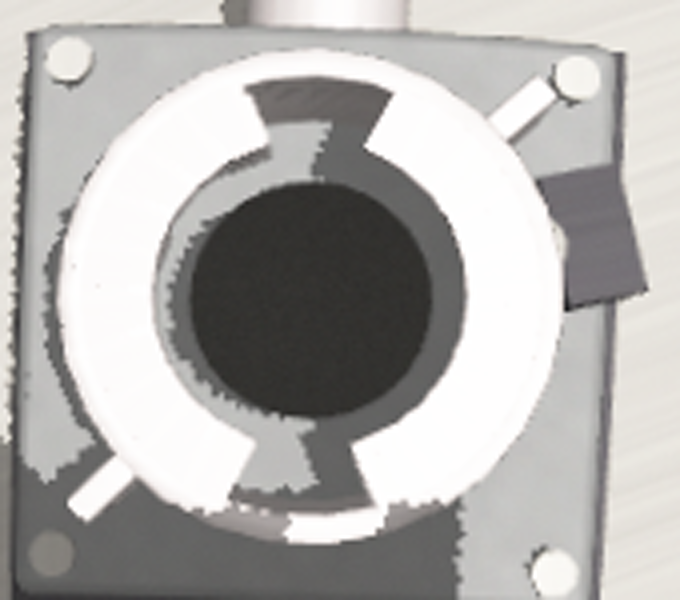

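View pics/w3d.png

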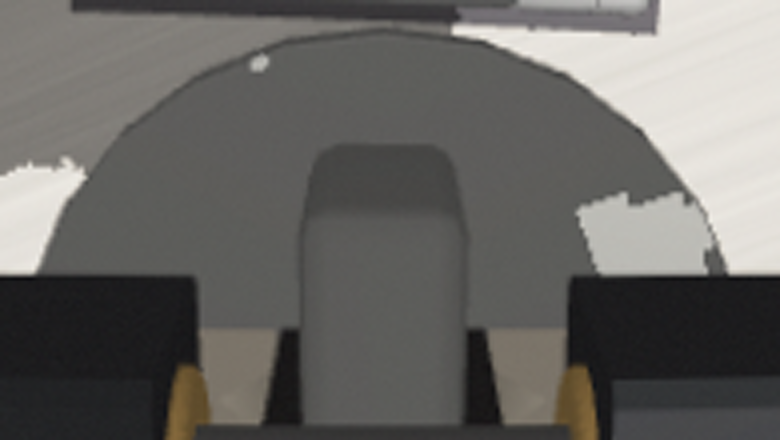

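```bash
python3 - <<'E'
from h import *
ci=r.camera_info('wrist');ci['view']=np.load('pics/w3.npy')
F=lambda x,y:(240+x/4-.5,40+y/4-.5);G=lambda x,y:(225+x/4-.5,190+y/4-.5)
# fit circle to outer rim pts and hole pts
for pts in ([(58,296),(565,296),(312,48),(312,545)],[(155,296),(465,290)],):
    P=[onz('wrist',*F(*p),.095,ci) for p in pts]
    print(np.mean(P,0)[:2],[round(np.linalg.norm(p-np.mean(P,0)),4) for p in P])
def ln(pts,z,M=F):
    a,b=[onz('wrist',*M(*p),z,ci) for p in pts];d=b-a;print((a+b)/2,np.linalg.norm(d),np.degrees(np.arctan2(d[1],d[0])))
ln([(304,441.5),(317,145)],.095)
ln([(304,501),(319,92.5)],.095)
for z in(.09,.095):ln([(82,510),(550,90)],z)
z=.2175-.011
T=Ro.from_euler('xyz',[180,.32,-111.66],degrees=True);tcp=np.array([.4795,-.1558,.2175])
loc=lambda p:np.round(T.inv().apply(p-tcp)*1000,1)
for p in [(385,28),(38,272),(727,272),(190,83),(585,83)]: print(p,loc(onz('wrist',*G(*p),z+.006,ci)))
print('bar',[loc(onz('wrist',*G(*p),z+.038,ci)) for p in [(303,215),(466,215),(300,420),(463,420)]])
E
```

```text
[ 0.5643074 -0.1866495] [np.float64(0.0478), np.float64(0.0476), np.float64(0.0476), np.float64(0.048)]
[ 0.56458745 -0.18642915] [np.float64(0.029), np.float64(0.029)]
[ 0.56440332 -0.1864904   0.095     ] 0.05676469842348189 -24.083269244064944
[ 0.563904   -0.18648436  0.095     ] 0.07839560668303076 -23.68477502775198
[ 0.56419719 -0.18717563  0.09      ] 0.12224634655180576 -69.14707429356736
[ 0.56379291 -0.18707304  0.095     ] 0.12011244287491708 -69.14707429356739
(385, 28) [  0.4 -43.1   5. ]
(38, 272) [-40.5 -14.5   5.2]
(727, 272) [ 40.7 -14.7   4.8]
(190, 83) [-21.5 -36.9   5.1]
(585, 83) [ 22.9 -37.    4.9]
bar [array([ -7.2, -30.3, -27. ]), array([  7.8, -30.4, -27. ]), array([ -7.8,  -9.8, -27. ]), array([  7.9,  -9.9, -27. ])]
```

```bash
python3 -c "
from h import *
plan([.5656,-.1868,.165],-114,7)
"
```

```text
t 7.3 pos [ 0.4796 -0.1557  0.2175] rot [-179.99    0.32 -111.65] F [-0.2 -0.3 -0.6] w 0.0162 left mm [ 86.  -31.1 -52.5] yawleft [-0.   0.3  2.4] j [  4.1   4.7 -21.1  -0.3 -64.   64.3]
[-0.0, 0.001, 0.006, -0.4, -13.1, 7.5]
[-0.0, 0.001, 0.006, -0.4, -13.1, 7.5]
[-0.0, 0.001, 0.006, -0.5, -13.1, 7.5]
[-0.0, 0.001, 0.006, -0.6, -13.0, 7.5]
[-0.0, 0.001, 0.006, -0.7, -13.0, 7.5]
[-0.0, 0.001, 0.006, -0.8, -13.0, 7.5]
[-0.0, 0.001, 0.006, -0.9, -13.0, 7.5]
```

>>> {"method": "step_arm", "body": {
  "deltas": [
    [0, 0.001, 0.006, -0.5, -13, 5, -1],
    [0, 0.001, 0.006, -0.5, -14, 7, -1],
    [0, 0.001, 0.006, -0.5, -14, 7, -1],
    [0, 0.001, 0.006, -0.5, -14, 7, -1],
    [0, 0.001, 0.006, -0.5, -14, 7, -1],
    [0, 0.001, 0.006, -0.5, -13, 7, -1],
    [0, 0, 0.006, -0.5, -8, 5, -1],
    [0, 0, 0, 0, 0, 0, -1],
    [0, 0, 0, 0, 0, 0, -1]
  ]
}}

```text
time_s: 8.2
tcp_pos: [0.5743, -0.1875, 0.1645]
eef_rot: [179.8, -0.1, -114.2]
contact_force: [-1.0, 0.2, -1.8]
gripper_width: 0.0156
```

```bash
python3 -c "
from h import *
plan([.5656,-.1868,.145],-114,3)
"
```

```text
t 8.2 pos [ 0.5743 -0.1875  0.1645] rot [ 1.7978e+02 -1.5000e-01 -1.1423e+02] F [-1.   0.2 -1.8] w 0.0156 left mm [ -8.7   0.7 -19.5] yawleft [ 0.2 -0.1 -0.2] j [  0.5  16.7 -13.3   0.  -60.2  65.3]
[0.001, -0.001, -0.001, 1.0, 2.7, 6.5]
[0.001, -0.001, -0.001, 1.0, 2.7, 6.5]
[0.001, -0.001, -0.001, 1.0, 2.7, 6.5]
```

>>> {"method": "step_arm", "body": {
  "deltas": [
    [0.001, -0.001, -0.001, 1, 3, 5, -1],
    [0.001, 0, 0, 1, 3, 6, -1],
    [0, 0, 0, 1, 2, 5, -1],
    [0, 0, 0, 0, 0, 0, -1]
  ]
}}

```text
time_s: 8.6
tcp_pos: [0.564, -0.1864, 0.1481]
eef_rot: [179.9, -0.0, -114.1]
contact_force: [-0.8, -0.4, -1.2]
gripper_width: 0.0156
```

```bash
python3 -c "
from h import *
plan([.5656,-.1868,.145],-114,1)
for n in ['side','wrist','scene']: 
  np.save(f'pics/{n}4.npy',np.array(r.camera_info(n)['view']));cv2.imwrite(f'pics/{n}4.png',r.capture(n)[:,:,::-1])
ims=[cv2.resize(cv2.imread(f'pics/{n}4.png')[y:y+120,x:x+100],None,fx=4,fy=4,interpolation=2) for n,x,y in [('side',290,140),('scene',230,110)]]
cv2.imwrite('pics/v4.png',np.hstack(ims))
"
```

```text
t 8.6 pos [ 0.564  -0.1864  0.1481] rot [ 1.7994e+02 -5.0000e-02 -1.1415e+02] F [-0.8 -0.4 -1.2] w 0.0156 left mm [ 1.6 -0.4 -3.1] yawleft [ 0.1 -0.  -0.1] j [  0.6  16.6 -15.9   0.  -57.5  65.3]
[0.001, -0.001, -0.003, -0.3, -1.7, 3.1]
```

View pics/v4.png

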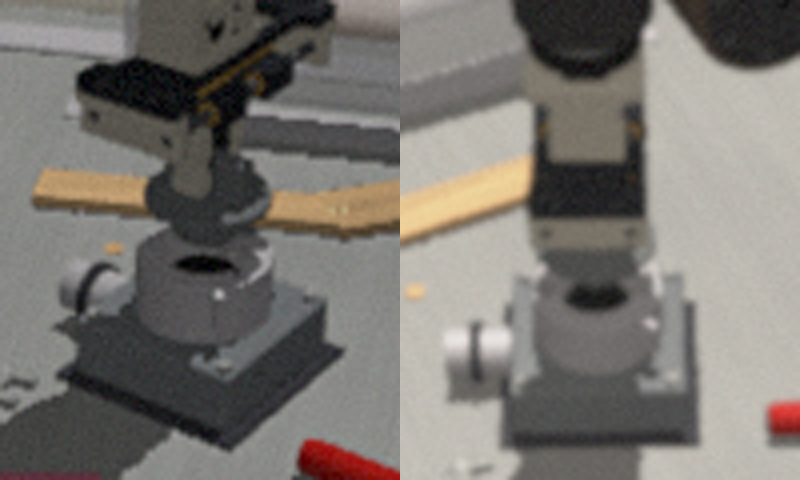

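View pics/wrist4.png

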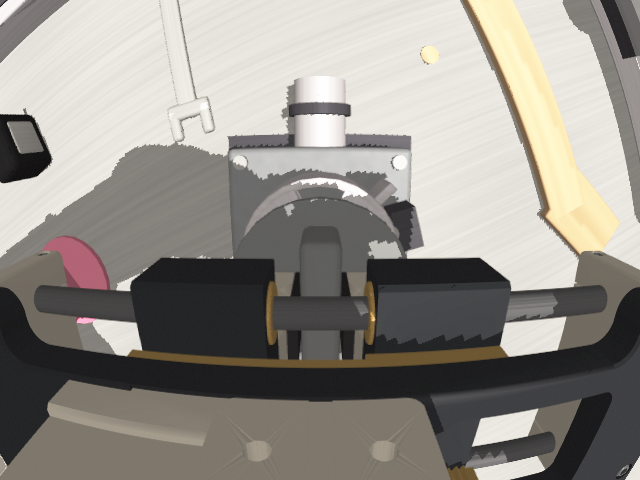

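The cap is centred over the collar with its bar in line with the notches. I'll descend slowly and correct as I go.

>>> {"method": "step_arm", "body": {
  "deltas": [
    [0.001, 0, -0.002, 0, -1.5, 4, -1],
    [0, 0, 0, 0, -0.5, 4, -1],
    [0, 0, 0, 0, 0, 4, -1],
    [0, 0, 0, 0, 0, 0, -1]
  ]
}}

```text
time_s: 9.15
tcp_pos: [0.5678, -0.1875, 0.1367]
eef_rot: [-179.8, 0.0, -114.0]
contact_force: [-0.1, -0.1, -1.5]
gripper_width: 0.016
```

```bash
python3 -c "
from h import *
plan([.5656,-.1868,.125],-114,3)
"
```

```text
t 9.15 pos [ 0.5678 -0.1875  0.1367] rot [-179.82    0.   -114.01] F [-0.1 -0.1 -1.5] w 0.016 left mm [ -2.2   0.7 -11.7] yawleft [-0.2  0.  -0. ] j [  0.5  17.4 -16.5   0.1 -56.   65.5]
[-0.001, 0.0, -0.0, 0.1, 0.8, 3.9]
[-0.001, 0.0, -0.0, 0.1, 0.8, 3.9]
[-0.001, 0.0, -0.0, 0.1, 0.8, 3.9]
```

>>> {"method": "step_arm", "body": {
  "deltas": [
    [-0.001, 0, 0, 0, 1.5, 0, -1],
    [0, 0, 0, 0, 0, 0, -1],
    [0, 0, 0, 0, 0, 3, -1],
    [0, 0, 0, 0, 0, 3, -1],
    [0, 0, 0, 0, 0, 0, -1]
  ]
}}

```text
time_s: 9.65
tcp_pos: [0.5663, -0.1869, 0.13]
eef_rot: [-179.9, -0.0, -114.0]
contact_force: [-0.5, -0.3, -1.0]
gripper_width: 0.0161
```

```bash
python3 -c "
from h import *
plan([.5656,-.1868,.125],-114,3)
"
```

```text
t 9.65 pos [ 0.5663 -0.1869  0.13  ] rot [-1.799e+02 -1.000e-02 -1.140e+02] F [-0.5 -0.3 -1. ] w 0.0161 left mm [-0.7  0.1 -5. ] yawleft [-0.1 -0.  -0. ] j [  0.5  17.7 -17.    0.1 -55.2  65.4]
[-0.001, -0.0, -0.0, 0.1, 0.2, 1.7]
[-0.001, -0.0, -0.0, 0.1, 0.2, 1.7]
[-0.001, -0.0, -0.0, 0.1, 0.2, 1.7]
```

>>> {"method": "step_arm", "body": {
  "deltas": [
    [-0.001, 0, 0, 0, 0.5, 3, -1],
    [0, 0, 0, 0, 0, 3, -1],
    [0, 0, 0, 0, 0, 3, -1],
    [0, 0, 0, 0, 0, 0, -1]
  ]
}}

```text
time_s: 10.05
tcp_pos: [0.5658, -0.1866, 0.1201]
eef_rot: [-180.0, -0.0, -114.0]
contact_force: [-0.3, -0.3, -2.6]
gripper_width: 0.0158
```

```bash
python3 -c "
from h import *
plan([.5656,-.1868,.106],-114,3)
"
```

```text
t 10.05 pos [ 0.5658 -0.1866  0.1201] rot [-1.7997e+02 -1.0000e-02 -1.1401e+02] F [-0.3 -0.3 -2.6] w 0.0158 left mm [ -0.2  -0.2 -14.1] yawleft [-0. -0. -0.] j [  0.5  18.3 -17.7   0.  -54.   65.4]
[-0.0, -0.0, -0.0, 0.1, 0.0, 4.7]
[-0.0, -0.0, -0.0, 0.1, 0.0, 4.7]
[-0.0, -0.0, -0.0, 0.1, 0.0, 4.7]
```

>>> {"method": "step_arm", "body": {
  "deltas": [
    [0, 0, 0, 0, 0, 3, -1],
    [0, 0, 0, 0, 0, 3, -1],
    [0, 0, 0, 0, 0, 3, -1],
    [0, 0, 0, 0, 0, 2, -1]
  ]
}}

```text
time_s: 10.45
tcp_pos: [0.5661, -0.1867, 0.1091]
eef_rot: [-179.9, -0.0, -114.0]
contact_force: [-2.3, 1.1, 3.7]
gripper_width: 0.0157
```

```bash
python3 -c "
from h import *
plan([.5656,-.1868,.106],-114,3)
"
```

```text
t 10.45 pos [ 0.5661 -0.1867  0.1091] rot [-1.7992e+02 -1.0000e-02 -1.1399e+02] F [-2.3  1.1  3.7] w 0.0157 left mm [-0.5 -0.1 -3.1] yawleft [-0.1 -0.   0. ] j [  0.5  18.9 -18.4   0.1 -52.6  65.4]
[-0.0, -0.0, 0.0, 0.1, 0.1, 1.0]
[-0.0, -0.0, 0.0, 0.1, 0.1, 1.0]
[-0.0, -0.0, 0.0, 0.1, 0.1, 1.0]
```

>>> {"method": "step_arm", "body": {
  "deltas": [
    [0, 0, 0, 0, 0.3, 2, -1],
    [0, 0, 0, 0, 0, 2, -1],
    [0, 0, 0, 0, 0, 1.5, -1]
  ]
}}

```text
time_s: 10.75
tcp_pos: [0.5662, -0.1868, 0.1058]
eef_rot: [-179.8, -0.0, -113.9]
contact_force: [-8.7, 5.9, 22.8]
gripper_width: 0.0156
```

>>> {"method": "step_arm", "body": {
  "deltas": [
    [0, 0, 0, 0, 0, 1.5, -1],
    [0, 0, 0, 0, 0, 1.5, -1]
  ]
}}

```text
time_s: 10.95
tcp_pos: [0.5662, -0.1868, 0.1058]
eef_rot: [-179.8, -0.0, -113.9]
contact_force: [-5.3, 3.0, 14.6]
gripper_width: 0.0155
```

```bash
python3 -c "
from h import *
plan([.5656,-.1868,.106],-114,3)
"
```

```text
t 10.95 pos [ 0.5662 -0.1868  0.1058] rot [-1.7975e+02 -3.0000e-02 -1.1389e+02] F [-5.3  3.  14.6] w 0.0155 left mm [-0.6  0.   0.2] yawleft [-0.2 -0.   0.1] j [  0.6  19.  -18.8   0.2 -52.   65.4]
[-0.001, -0.0, 0.001, 0.1, 0.2, -0.1]
[-0.001, -0.0, 0.001, 0.1, 0.2, -0.1]
[-0.001, -0.0, 0.001, 0.1, 0.2, -0.1]
```

The cap is home: rim contact at TCP z of 0.1058, about 15 N push. Now I turn clockwise (tool +z) while pressing lightly.

>>> {"method": "step_arm", "body": {
  "deltas": [
    [0, 0, 0.07, 0.1, 0.4, 1.5, -1],
    [0, 0, 0.08, 0.1, 0.3, 1.5, -1],
    [0, 0, 0.08, 0.1, 0.2, 1.5, -1],
    [0, 0, 0.08, 0.1, 0.1, 1.5, -1]
  ]
}}

```text
time_s: 11.35
tcp_pos: [0.5652, -0.1887, 0.1059]
eef_rot: [-179.5, -0.0, -132.0]
contact_force: [-5.4, 0.6, 12.3]
gripper_width: 0.0159
```

```bash
python3 -c "
from h import *
plan([.5654,-.1875,.1055],-159,7);print(r.get_state()['moment'])
"
```

```text
t 11.35 pos [ 0.5652 -0.1887  0.1059] rot [-1.7949e+02 -4.0000e-02 -1.3201e+02] F [-5.4  0.6 12.3] w 0.0159 left mm [ 0.2  1.2 -0.4] yawleft [-0.5  0.1 27. ] j [  0.6  18.9 -19.1   0.5 -51.7  47.1]
[-0.001, 0.0, 0.067, -0.1, 0.1, 0.1]
[-0.001, 0.0, 0.067, -0.1, 0.1, 0.1]
[-0.001, 0.0, 0.067, -0.1, 0.1, 0.1]
[-0.001, 0.0, 0.067, -0.1, 0.1, 0.1]
[-0.001, 0.0, 0.067, -0.1, 0.1, 0.1]
[-0.001, 0.0, 0.067, -0.1, 0.1, 0.1]
[-0.001, 0.0, 0.067, -0.1, 0.1, 0.1]
[0.46141315 2.46116045 0.23928703]
```

>>> {"method": "step_arm", "body": {
  "deltas": [
    [-0.003, 0, 0.07, -0.5, 0.3, 1.5, -1],
    [-0.003, 0, 0.07, -0.3, 0.3, 1.5, -1],
    [-0.002, 0, 0.07, 0, 0.3, 1.5, -1],
    [0, 0, 0.07, 0, 0.2, 1.5, -1]
  ]
}}

```text
time_s: 11.75
tcp_pos: [0.5654, -0.1893, 0.1058]
eef_rot: [-179.7, 0.1, -148.6]
contact_force: [-4.5, 0.2, 11.3]
gripper_width: 0.0158
```

```bash
python3 -c "
from h import *
plan([.5654,-.1875,.1055],-158.5,3);print(r.get_state()['moment'])
"
```

```text
t 11.75 pos [ 0.5654 -0.1893  0.1058] rot [-1.7968e+02  7.0000e-02 -1.4858e+02] F [-4.5  0.2 11.3] w 0.0158 left mm [ 0.   1.8 -0.3] yawleft [-0.3  0.1  9.9] j [  0.4  19.  -18.9   0.3 -51.9  30.8]
[-0.002, 0.001, 0.058, -0.3, 0.5, 0.1]
[-0.002, 0.001, 0.058, -0.3, 0.5, 0.1]
[-0.002, 0.001, 0.058, -0.3, 0.6, 0.1]
[0.56248967 1.88961034 0.2258232 ]
```

>>> {"method": "step_arm", "body": {
  "deltas": [
    [-0.002, 0, 0.06, -0.3, 0.7, 1.5, -1],
    [-0.002, 0, 0.06, -0.2, 0.7, 1.5, -1],
    [0, 0, 0.02, 0, 0.3, 1.5, -1],
    [0, 0, 0, 0, 0, 1.5, -1]
  ]
}}

```text
time_s: 12.15
tcp_pos: [0.5657, -0.1894, 0.1058]
eef_rot: [-179.6, 0.2, -156.9]
contact_force: [-5.9, 4.5, 15.6]
gripper_width: 0.0158
```

```bash
python3 -c "
from h import *
plan([.5654,-.1875,.1055],-158.5,1);print(r.get_state()['moment'])
n='wrist';np.save('pics/w5.npy',np.array(r.camera_info(n)['view']));cv2.imwrite('pics/w5.png',r.capture(n)[:,:,::-1])
im=cv2.imread('pics/w5.png')[150:300,220:420];cv2.imwrite('pics/w5c.png',cv2.resize(im,None,fx=4,fy=4,interpolation=2))
"
```

```text
t 12.15 pos [ 0.5657 -0.1894  0.1058] rot [-179.65    0.2  -156.91] F [-5.9  4.5 15.6] w 0.0158 left mm [-0.3  1.9 -0.3] yawleft [-0.4  0.2  1.6] j [  0.4  19.  -18.9   0.3 -51.8  22.5]
[-0.006, 0.004, 0.028, -0.5, 1.9, 0.3]
[2.23258669 2.71904901 0.08379836]
```

View pics/w5c.png

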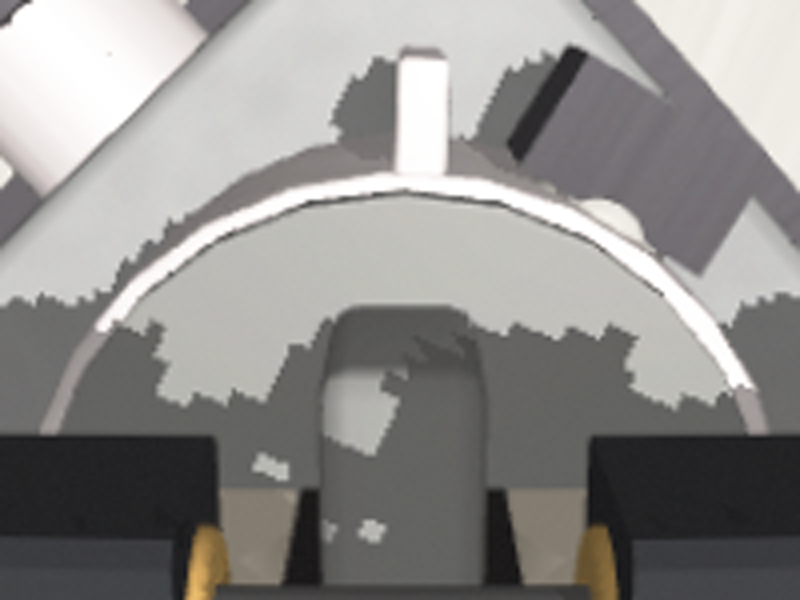

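The rib at (422,110) in the crop is nearly in line with the bar (403), so about 2° of clockwise turn remains. The flange sits flush on the rim. I'll finish the turn and hold the press.

>>> {"method": "step_arm", "body": {
  "deltas": [
    [-0.003, 0.001, 0.035, -0.2, 0.5, 1.5, -1],
    [-0.002, 0, 0.01, 0, 0.3, 1.5, -1],
    [0, 0, 0, 0, 0.2, 1.5, -1],
    [0, 0, 0, 0, 0, 1.5, -1]
  ]
}}

```text
time_s: 12.6
tcp_pos: [0.566, -0.1895, 0.1058]
eef_rot: [-179.7, 0.3, -159.4]
contact_force: [-4.7, 5.5, 14.8]
gripper_width: 0.0159
```

```bash
python3 -c "
from h import *
plan([.5654,-.1875,.1055],-159,1);print(r.get_state()['moment'])
n='wrist';cv2.imwrite('pics/w6.png',r.capture(n)[:,:,::-1])
im=cv2.imread('pics/w6.png')[150:300,220:420];cv2.imwrite('pics/w6c.png',cv2.resize(im,None,fx=4,fy=4,interpolation=2))
cv2.imwrite('pics/s6.png',cv2.resize(r.capture('side')[140:260,280:400,::-1],None,fx=4,fy=4,interpolation=2))
plan([.5654,-.1875,.1055],-159,1)
"
```

```text
t 12.6 pos [ 0.566  -0.1895  0.1058] rot [-179.72    0.26 -159.38] F [-4.7  5.5 14.8] w 0.0159 left mm [-0.6  2.  -0.3] yawleft [-0.3  0.3 -0.4] j [  0.3  19.  -18.8   0.2 -51.8  20.1]
[-0.005, 0.005, -0.007, -0.2, 2.0, 0.3]
[1.77054717 2.55791094 0.10291864]
t 12.7 pos [ 0.5659 -0.1895  0.1058] rot [-179.72    0.26 -159.37] F [-4.2  2.7 14.7] w 0.0157 left mm [-0.5  2.  -0.3] yawleft [-0.3  0.3 -0.4] j [  0.4  19.  -18.8   0.2 -51.8  20.1]
[-0.005, 0.005, -0.007, -0.2, 2.0, 0.3]
```

View pics/w6c.png

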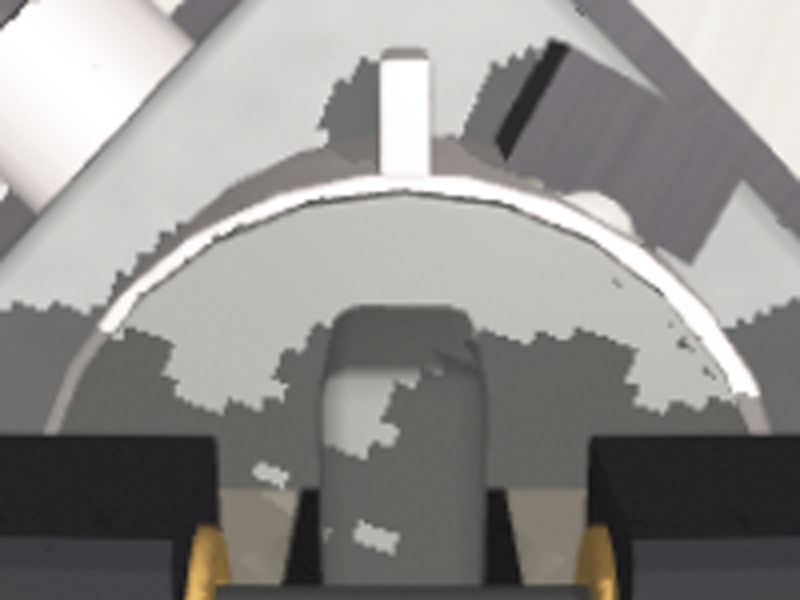

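View pics/s6.png

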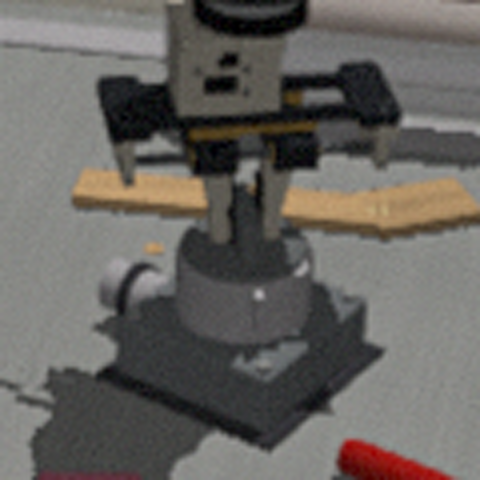

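The bar (404) and rib (405) now line up, the flange is on the rim, the push holds steady at about 15 N, and the grip is closed on the bar. Handing in.

```bash
python3 -c "
from plant import r
print(r.close_job()); s=r.get_state(); print(s['time_s'],s['tcp_pos'],s['eef_rot'],s['contact_force'])"
```

```text
the job is handed in; nothing more can be done
None
the job is handed in; nothing more can be done
```

I gripped the grey cap by its bar, set it into the port with the bar along the notches, and pressed it home on the rim. I then turned it about 45° clockwise and handed in at about 12.7 s, still holding and pressing it; no verdict was reported.

**Last checks:**
- **Alignment:** in the wrist picture the bar and rib line up within 1°. The tool yaw was -159.4°, against about -159° wanted.
- **Press:** the flange looked flush on the rim, and the tool height held at the level where it first met the rim. The push was steady at about 15 N.
- **Grip and tilt:** the fingers were closed on the bar at 15.8 mm, and the tilt was about 0.4°.
- **Latch:** I could not read it directly. The turn stayed about 10° short of where a lug meets it, and the torque showed no jump.
- **Other things on the table:** I touched nothing else, and none looked moved in the pictures I checked.

**Disagreement:** the tool ended about 2 mm in y from where I computed it should be. The side force was about 5 N. The collar's play probably explains it, and it is within the 5 mm limit.

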